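# Refill the empty carousel pocket with capacitors

## Task

Turn the parts carousel by its posts until its empty pocket has clicked home under the hopper, then pour all five capacitors from the black tub through the hopper into that pocket, without gripping or pushing any of them with the fingers. Finally stand the empty tub upright on the bench; leave the other things on the bench where they are.

Things in the scene. Friction and masses are not known exactly. Their poses are not given: they have to be found in the camera images.
- carousel: Fixed steel base of the parts carousel. Origin on the bench on the turning axis, z up; its -x side carries a fixed sheet-steel hopper. Turret on it: aluminium disc, 284 mm diameter, top 36 mm above the bench, with four square grey pockets (84 mm outside, rims 86 mm high, centres 90 mm from the axis) and four upright posts between them. Three pockets are full of other parts, one is empty.
- hopper (a point): Centre of the hopper's top opening, 90 mm from the axis towards the base's -x, 128 mm above the bench. Top opening 112 x 112 mm, narrowing to a throat 72 x 72 mm at 90 mm height, just over the pocket rims. Axes as carousel.
- turret (a joint): Turret angle in rad, grows counter-clockwise seen from above. It has spring clicks (detents) at -3.14, -1.57 and 0, and springs into the nearest if let go; it takes up to about 7 N at a post to push it over from one to the next. At 0 the empty pocket is under the hopper; range -3.4 to 0.2, starts at -3.14 or -1.57.
- pocket (a point): Centre of the empty pocket's inner floor, 39 mm above the bench; inside 78 x 78 mm, 47 mm deep. Turns with the turret; z up.
- post0 (a point): Middle of the top end of one of the four upright round steel posts for turning the turret (16 mm diameter, standing 70 mm free, top 116 mm above the bench, 125 mm from the axis, at 45 degrees from the base's x axis when the joint reads 0).
- post1 (a point): Middle of the top end of one of the four upright round steel posts for turning the turret (16 mm diameter, standing 70 mm free, top 116 mm above the bench, 125 mm from the axis, at 135 degrees from the base's x axis when the joint reads 0).
- post2 (a point): Middle of the top end of one of the four upright round steel posts for turning the turret (16 mm diameter, standing 70 mm free, top 116 mm above the bench, 125 mm from the axis, at 225 degrees from the base's x axis when the joint reads 0).
- post3 (a point): Middle of the top end of one of the four upright round steel posts for turning the turret (16 mm diameter, standing 70 mm free, top 116 mm above the bench, 125 mm from the axis, at 315 degrees from the base's x axis when the joint reads 0).
- tub: Loose black plastic pouring tub, 66 mm wide (y), 74 mm tall, side walls 6 mm thick, others 3 mm, 70 g. Origin at the centre of its floor's underside; z up. Upright back wall at x = +28 mm; the wall across from it slopes outward from x = -28 mm at the floor to the lip at x = -74 mm at the rim. The two side walls (y = -33, +33 mm) are flat and parallel.
- lip (a point): Middle of the tub's pouring lip edge (x = -74 mm, z = 74 mm in the tub). Axes as tub.
- cap0_mid (a point): Centre of one of the five alike can capacitors in the tub: aluminium cylinder 20 mm diameter, 25 mm long, 16 g; its z axis is the can's axis.
- cap1_mid (a point): Centre of one of the five alike can capacitors in the tub: aluminium cylinder 20 mm diameter, 25 mm long, 16 g; its z axis is the can's axis.
- cap2_mid (a point): Centre of one of the five alike can capacitors in the tub: aluminium cylinder 20 mm diameter, 25 mm long, 16 g; its z axis is the can's axis.
- cap3_mid (a point): Centre of one of the five alike can capacitors in the tub: aluminium cylinder 20 mm diameter, 25 mm long, 16 g; its z axis is the can's axis.
- cap4_mid (a point): Centre of one of the five alike can capacitors in the tub: aluminium cylinder 20 mm diameter, 25 mm long, 16 g; its z axis is the can's axis.
- spool: Bystander, leave alone: white plastic spool, 64 mm across, 50 mm tall. Origin at the middle of its underside.
- flux: Bystander, leave alone: small bottle, 44 mm across, 110 mm tall. Origin at the middle of its underside.
- driver: Bystander, leave alone: screwdriver, 170 mm long, lying flat. Origin at the middle of its underside.
- board: Bystander, leave alone: loose green circuit board, 100 x 70 mm, with parts up to 20 mm tall. Origin at the middle of its underside.
- meter: Bystander, leave alone: grey hand multimeter, 150 x 80 x 36 mm. Origin at the middle of its underside.
Things that resemble listed ones, but are neither listed nor needed, are in the scene too. What is shaped like the tub but yellow is not meant.

How it is judged:
By the outcome, as a careful person would: the job done as asked, in the order asked, and still so for the second after the job is handed in, with the robot touching nothing.
It also fails if it takes over 72 s, if anything falls off the work surface, if the arm or the gripper's body presses on something with over 40 N, if the wrist force passes 120 N, or if a joint passes its speed limit or range.

## Robot

A 6-joint arm with a two-finger parallel gripper is mounted at the origin on the work surface. World frame = base frame: x ahead of the robot, y to its left, z up, the work surface at z = 0. Lengths are in m, angles in rad, forces in N, time in s.
With the tool pointing down it reaches from about 0.25 to 0.725 m from the base axis. Payload 4 kg.
Tool frame: the origin (TCP) lies on the centre line of the jaws, within the pads' length; the fingertips stand ahead of it and the grasp point (between the pads) lies 11 mm behind it (bot.tip_extent is the z of the fingertips in the tool frame, in m); z points along the fingers, y is the direction in which the jaws open and shut (so a half turn about z gives the same grasp; the last joint's range is limited). The gripper opens to 85 mm and grips with 20 to 120 N. Pads are 22 mm wide; open, the fingers measure 114 mm over their backs; the gripper's body (76 mm by 85 mm) begins 54 mm behind the grasp point. The pads swing forward as they close: fully open they stand 13 mm farther back than shut.
Start: joints at [0, 0.241, 0.005, 1.335, 0, 1.571], TCP at [0.5, -0, 0.239] pointing down, gripper open.
Joint ranges: [-2.72, 2.72], [-1.05, 1.87], [-1.09, 1.28], [-1.99, 2.15], [-1.42, 1.44], [-3.14, 3.14]. Speed limits (rad/s): [2.79, 2.79, 3.14, 3.14, 3.14, 3.14].

## Interface

Orientations are given as a unit quaternion [x, y, z, w].
In Python, from workcell import bot gives the robot as it stands.
- The arm moves only by the shell command python3 -m jog 'ROWS'. ROWS is JSON, a list that holds one entry, the list of rows, each a list of 7 numbers: the shift along the world's x, y, z in m, then the turn, a rotation vector about the world's x, y, z in degrees, then the closure in counts, from 0 (fully open) to 255 (shut). In form: [[[tx, ty, tz, ax, ay, az, fingers], ...]]. A call has 1 to 10 rows; each row is the pose to reach, as a shift and turn from the pose commanded when the call began; what a row does not reach only later rows make up. A row lasts 1/12 s, in which the tool goes at most 41.7 mm and 7.16 degrees, less where a joint would pass 70% of its speed; a pose out of reach is approached as far as the arm can. A call with a gripper value outside its range is refused whole. The fingers move at their own pace and stop on an object; the grip force is fixed at half the most. Time passes only in rows, so rows that repeat a pose let the fingers close. It gives the time, the measured TCP pose, the force and the opening at its end, in the units of the state.
- bot.get_obs(): the state, without advancing time (a new reading comes with each control period).
- bot.camera(name): name is "scene" or "side" or "wrist"; returns the picture (384x512x3 uint8, blue, green, red); there is no depth.
- bot.camera_model(name): a dict with "K" (3x3 intrinsics, pixels), "T" (4x4, takes a point from camera to world coordinates). Camera axes: x right, y down, z forward; pixel columns grow to the right and rows downward; lengths in m; the calibration is good to about 2 mm. A picture is of the moment at which its call begins: read the wrist's pose just before it. camera_model takes no time and is no camera call; for the wrist camera it gives the pose at the moment of the call.
- bot.job_done(): hands the job in, once; it reports no verdict.
The state is a dict: "clock": time; "joint_pos": joint angles; "joint_vel": joint speeds; "tau": joint torques, N m; "eef_pos": TCP position; "tool_rot": TCP orientation; "ft_force": force on the tool from outside, world axes, zero at the start; "ft_torque": the same for the moment, N m; "grip_width": finger opening in m.
Only numpy, scipy, OpenCV 4.12 (cv2) and the standard library are available. Lean on these libraries where they do the work, as an engineer would, in place of code of your own. Each camera call takes 0.05 s, during which the arm holds its last target. There are 200 camera calls.

## Working session

There is one attempt and no reset: what is moved stays moved. The work goes in short steps, Python scripts to look and compute and a shell command to move; the robot and the scene stay as the last step left them, time stands still between calls to the robot, and variables do not carry over. Pictures are saved under pics/ and viewed, about 8 in all and at most 12, crops included, and the job is handed in when it is done.

```bash
mkdir -p pics; cat > h.py <<'E'
import numpy as np, cv2
from workcell import bot
def snap(name, fn=None):
    M=bot.camera_model(name); im=bot.camera(name)
    if fn: cv2.imwrite('pics/'+fn, im)
    return im, np.array(M['K']), np.array(M['T'])
def ray(K,T,u,v,z):
    d=T[:3,:3]@np.linalg.solve(K,[u,v,1.]); o=T[:3,3]
    return o+d*(z-o[2])/d[2]
def proj(K,T,p):
    q=T[:3,:3].T@(np.asarray(p,float)-T[:3,3]); q=K@q; return q[:2]/q[2]
E
python3 - <<'E'
from h import *
ims=[]
for n in ("scene","side","wrist"):
    im,K,T=snap(n,n+'0.png'); ims.append(im); np.savez(n+'0.npz',K=K,T=T)
    print(n,K[0,0],T.round(3).tolist())
cv2.imwrite('pics/sc.png',cv2.resize(ims[0],(800,600),interpolation=cv2.INTER_CUBIC))
cv2.imwrite('pics/sd.png',cv2.resize(ims[1],(800,600),interpolation=cv2.INTER_CUBIC))
print(bot.get_obs(), bot.tip_extent)
E
```

```text
scene 363.53702404559857 [[-0.39, 0.603, -0.696, 1.195], [0.921, 0.247, -0.302, 0.277], [-0.01, -0.758, -0.652, 0.737], [0.0, 0.0, 0.0, 1.0]]
side 444.54582077271874 [[0.861, -0.247, 0.445, -0.1], [-0.509, -0.456, 0.73, -1.006], [0.023, -0.855, -0.518, 0.798], [0.0, 0.0, 0.0, 1.0]]
wrist 337.2125077600382 [[1.0, 0.001, -0.002, 0.5], [0.0, -0.966, -0.258, 0.064], [-0.002, 0.258, -0.966, 0.372], [0.0, 0.0, 0.0, 1.0]]
{'clock': 0.15, 'joint_pos': array([-1.65944856e-05,  2.41233786e-01,  4.02505307e-03,  1.33522811e+00,
        1.14403975e-05,  1.57080415e+00]), 'joint_vel': array([-0.00080241, -0.00230388,  0.00232981, -0.00015218,  0.00173755,
       -0.00043832]), 'tau': array([-1.62746033e-03, -3.72633219e+01,  2.52638429e+01,  1.23480460e-02,
       -1.30651040e-05,  1.49362950e-05]), 'eef_pos': array([ 4.99518328e-01, -4.90861224e-06,  2.38617243e-01]), 'tool_rot': array([ 7.07115178e-01,  7.07097909e-01, -5.75964324e-04, -5.84058994e-04]), 'ft_force': array([-0.13335485,  0.42045694, -0.59887384]), 'ft_torque': array([-0.02844404, -0.00572561, -0.00771715]), 'grip_width': 0.08552417114723228} 0.008
```

View pics/sc.png

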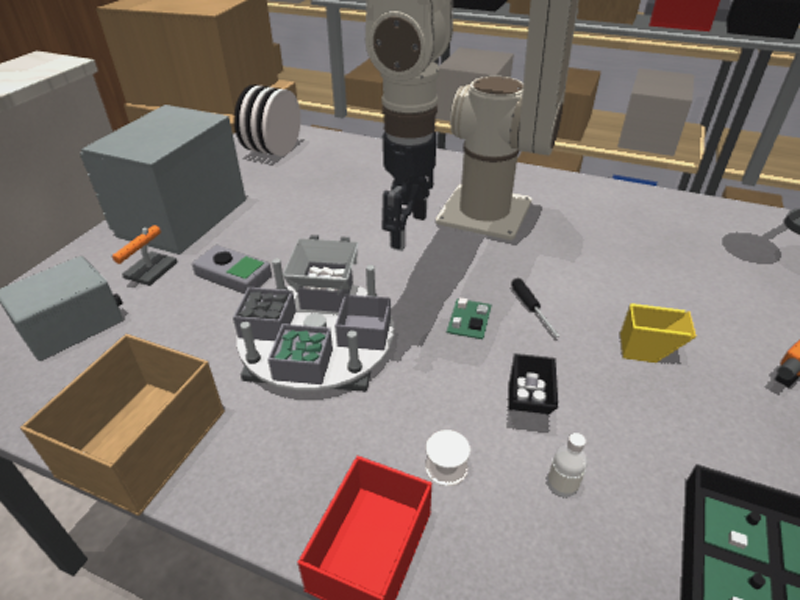

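View pics/sd.png

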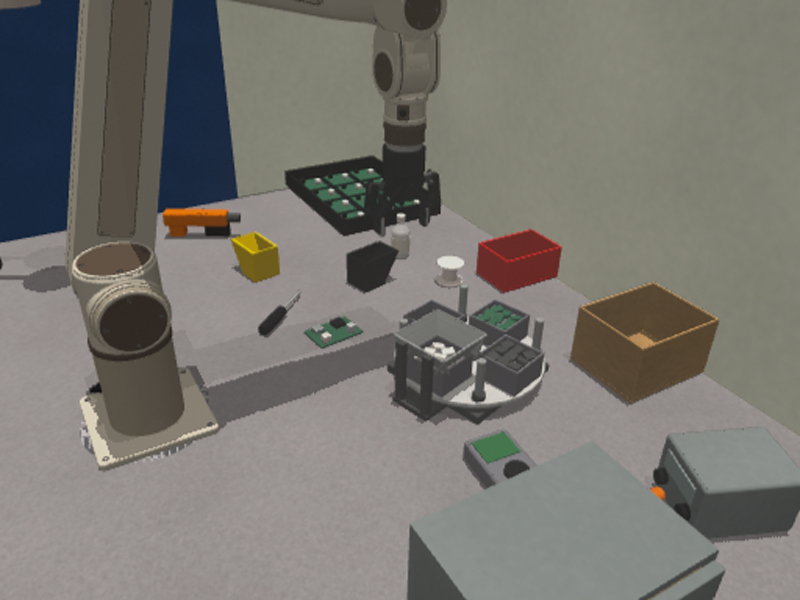

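Scene view: the hopper is at (320,262) on the robot side. The empty pocket is at (363,320) on the +y side, so the turret reads about -1.57 and needs a quarter turn counter-clockwise. Candidates for the tub are the black tub with white cans at (533,383), the yellow tub at (657,332) and the black tray at (740,540). The black one at (533,383) fits the description. I'll check it in a close crop and measure.

```bash
python3 - <<'E'
from h import *
a=cv2.imread('pics/scene0.png'); b=cv2.imread('pics/side0.png')
c1=cv2.resize(a[215:275,310:370],(400,400),interpolation=cv2.INTER_CUBIC)   # 6.67x
c2=cv2.resize(b[145:195,212:262],(400,400),interpolation=cv2.INTER_CUBIC)   # 8x
cv2.imwrite('pics/tubcrop.png',np.hstack([c1,c2]))
S=np.load('scene0.npz');K,T=S['K'],S['T']
# disc: bright, low saturation region
hsv=cv2.cvtColor(a,cv2.COLOR_BGR2HSV)
m=((hsv[...,2]>175)&(hsv[...,1]<30)).astype(np.uint8)
m[:, :140]=0; m[:,265:]=0; m[:180]=0; m[260:]=0
ys,xs=np.nonzero(m)
h=cv2.convexHull(np.c_[xs,ys].astype(np.int32))[:,0]
P=np.array([ray(K,T,u+.5,v+.5,.036)[:2] for u,v in h if v>205])
A=np.c_[2*P,np.ones(len(P))]; s=np.linalg.lstsq(A,(P**2).sum(1),rcond=None)[0]
print('disc',s[:2],np.sqrt(s[2]+s[0]**2+s[1]**2),len(P), np.linalg.norm(P-s[:2],axis=1).round(3))
# rough rim corners of tub, posts tops
for u,v in [(515,355),(557,358),(556,412),(510,408)]: print('tub',ray(K,T,u/1.5625,v/1.5625,.074).round(3))
for u,v in [(277,263),(370,268),(246,325),(353,335)]: print('post',ray(K,T,u/1.5625,v/1.5625,.116).round(3))
E
```

```text
disc [ 0.65248198 -0.09190434] 0.16382938285381274 5 [0.165 0.16  0.164 0.167 0.163]
tub [0.526 0.198 0.074]
tub [0.507 0.262 0.074]
tub [0.618 0.282 0.074]
tub [0.636 0.218 0.074]
post [ 0.503 -0.259  0.116]
post [ 0.452 -0.093  0.116]
post [ 0.667 -0.215  0.116]
post [ 0.623 -0.044  0.116]
```

View pics/tubcrop.png

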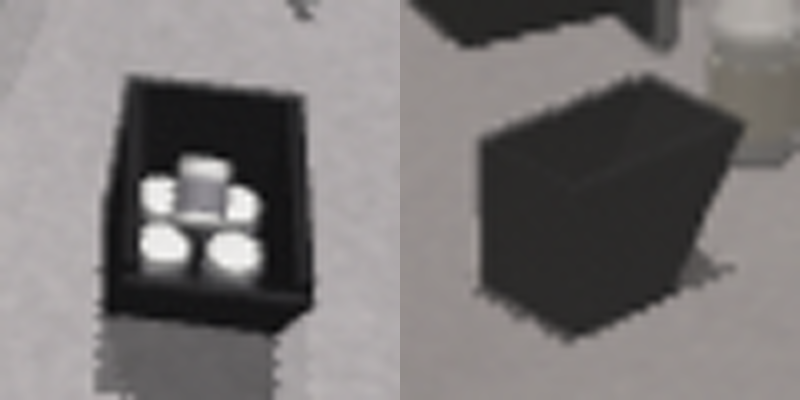

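```bash
python3 - <<'E'
from h import *
S=np.load('scene0.npz');K,T=S['K'],S['T']; D=np.load('side0.npz');Kd,Td=D['K'],D['T']
f=lambda x,y:(310+x/6.667,215+y/6.667); g=lambda x,y:(212+(x-400)/8,145+y/8)
for p in [(128,78),(305,97),(314,298),(105,285)]: print('rim scene',ray(K,T,*f(*p),.074).round(3))
for p in [(480,140),(645,75),(745,122),(572,185)]: print('rim side',ray(Kd,Td,*g(*p),.074).round(3))
for p in [(480,290),(572,340),(680,290)]: print('floor side',ray(Kd,Td,*g(*p),0).round(3))
for p in [(275,332),(108,310)]: print('floor scene?',ray(K,T,*f(*p),0).round(3))
c=np.array([.561,-.153])
for yaw in (15.5,):
  y=np.radians(yaw)
  for r,z,a in [(.09,.128,180),(.09,.086,90),(.0,.036,0)]:
    p=[*(c+r*np.array([np.cos(y+np.radians(a)),np.sin(y+np.radians(a))])),z]
    print(np.round(p,3),(proj(K,T,p)*1.5625).round(),(proj(Kd,Td,p)*1.5625).round())
for u,v in [(463,290),(538,322),(480,362)]: print('post side',ray(Kd,Td,u/1.5625,v/1.5625,.116).round(3))
E
```

```text
rim scene [0.525 0.197 0.074]
rim scene [0.509 0.261 0.074]
rim scene [0.605 0.282 0.074]
rim scene [0.627 0.214 0.074]
rim side [0.507 0.248 0.074]
rim side [0.601 0.27  0.074]
rim side [0.618 0.208 0.074]
rim side [0.523 0.192 0.074]
floor side [0.504 0.246 0.   ]
floor side [0.52  0.187 0.   ]
floor side [0.583 0.203 0.   ]
floor scene? [0.561 0.272 0.   ]
floor scene? [0.575 0.211 0.   ]
[ 0.474 -0.177  0.128] [323. 259.] [439. 330.]
[ 0.537 -0.066  0.086] [364. 313.] [434. 312.]
[ 0.561 -0.153  0.036] [317. 329.] [468. 352.]
post side [ 0.603 -0.067  0.116]
post side [ 0.658 -0.227  0.116]
post side [ 0.493 -0.275  0.116]
```

The tub's floor centre is at about (0.54, 0.23). Its back faces the robot and its lip points outward at about 14°. The carousel axis is near (0.556, -0.16) with base yaw about 15.5°, and the joint is at -1.57. I'll move above the carousel for one close look.

```bash
python3 -m jog '[[[0.02,-0.03,0.02,0,0,0,255],[0.04,-0.065,0.04,0,0,0,255],[0.06,-0.1,0.06,0,0,0,255],[0.06,-0.1,0.06,0,0,0,255],[0.06,-0.1,0.06,0,0,0,255]]]'
python3 - <<'E'
from h import *
print(bot.get_obs()['joint_pos'],bot.get_obs()['eef_pos'],bot.tip_extent)
im,K,T=snap('wrist','w1.png'); np.savez('w1.npz',K=K,T=T)
E
```

```text
clock: 0.57
eef_pos: [0.5613, -0.1021, 0.2997]
tool_rot: [0.708, 0.706, 0.001, 0.001]
ft_force: [-0.6, 0.7, -0.6]
grip_width: 0.0255
[-1.79948793e-01  3.69789453e-01  3.39113041e-01  1.53812879e+00
 -9.26879137e-05  1.39427237e+00] [ 0.56132227 -0.10214169  0.29974679] 0.008
```

View pics/w1.png

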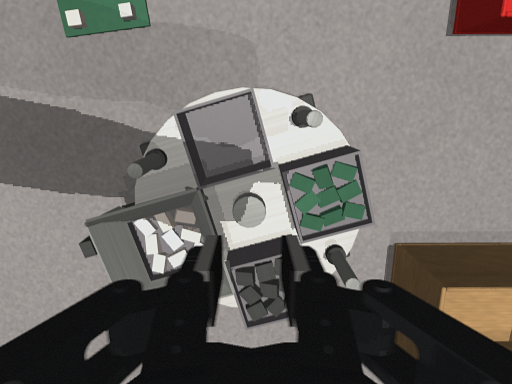

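```bash
python3 - <<'E'
from h import *
S=np.load('w1.npz');K,T=S['K'],S['T']; print(T.round(3))
for p in [(300,118),(314,118),(152,160),(135,165),(352,283),(330,255)]:
  print(p,ray(K,T,*p,.116).round(3),ray(K,T,*p,.05).round(3))
a=cv2.imread('pics/w1.png')
m=(cv2.inRange(a,(200,200,200),(255,255,255)))
# disc outline clicks z=.036
P=np.array([ray(K,T,u,v,.036)[:2] for u,v in [(250,88),(293,94),(345,135),(357,150),(185,117),(222,92)]])
A=np.c_[2*P,np.ones(len(P))]; s=np.linalg.lstsq(A,(P**2).sum(1),rcond=None)[0]
print('disc',s[:2],np.sqrt(s[2]+s[0]**2+s[1]**2))
# empty pocket rim outer corners z=.086
Q=np.array([ray(K,T,u,v,.086) for u,v in [(177,115),(251,90),(270,163),(200,189)]]); print(Q.round(3),Q.mean(0).round(3),np.linalg.norm(Q-np.roll(Q,1,0),axis=1))
G=np.array([ray(K,T,u,v,.086) for u,v in [(280,166),(355,150),(373,222),(303,242)]]); print(G.round(3),G.mean(0).round(3))
B=np.array([ray(K,T,u,v,.128) for u,v in [(86,219),(203,190),(106,284)]]); print('hopper corners',B.round(3))
cv2.imwrite('pics/w1c.png',cv2.resize(a[80:310,70:400],(792,552),interpolation=cv2.INTER_CUBIC))
E
```

```text
[[ 1.    -0.003  0.001  0.562]
 [-0.003 -0.966 -0.259 -0.038]
 [ 0.002  0.259 -0.966  0.433]
 [ 0.     0.     0.     1.   ]]
(300, 118) [ 0.607 -0.048  0.116] [ 0.616 -0.05   0.05 ]
(314, 118) [ 0.62  -0.048  0.116] [ 0.632 -0.05   0.05 ]
(152, 160) [ 0.468 -0.087  0.116] [ 0.449 -0.097  0.05 ]
(135, 165) [ 0.452 -0.091  0.116] [ 0.429 -0.102  0.05 ]
(352, 283) [ 0.667 -0.217  0.116] [ 0.689 -0.254  0.05 ]
(330, 255) [ 0.642 -0.185  0.116] [ 0.659 -0.215  0.05 ]
disc [ 0.56954667 -0.14641897] 0.12889732275270238
[[ 0.488 -0.046  0.086]
 [ 0.562 -0.022  0.086]
 [ 0.581 -0.095  0.086]
 [ 0.508 -0.122  0.086]] [ 0.535 -0.071  0.086] [0.07875149 0.07778492 0.07494481 0.07877298]
[[ 0.592 -0.098  0.086]
 [ 0.669 -0.081  0.086]
 [ 0.694 -0.16   0.086]
 [ 0.619 -0.183  0.086]] [ 0.643 -0.13   0.086]
hopper corners [[ 0.404 -0.141  0.128]
 [ 0.517 -0.113  0.128]
 [ 0.415 -0.21   0.128]]
```

View pics/w1c.png

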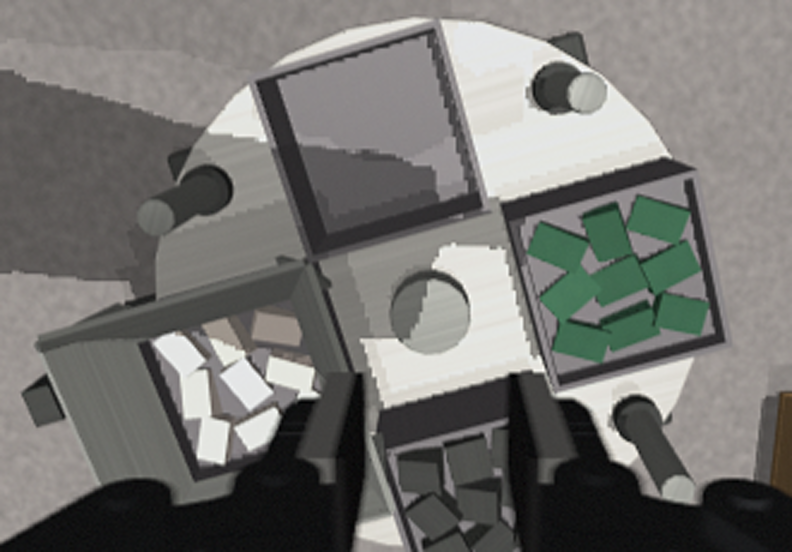

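Post tops are at crop (587,93), (155,217) and (677,488). That gives axis (0.560, -0.156) and posts at 60.7° + 90k, so base yaw is 15.7°. The pocket at top centre is empty. Next I'll work out the push path behind the post at 60.7°.

```bash
python3 -m jog '[[[0.02,0.005,-0.02,0,0,-7,255],[0.04,0.01,-0.04,0,0,-14,255],[0.06,0.015,-0.06,0,0,-21,255],[0.08,0.02,-0.08,0,0,-28,255],[0.099,0.023,-0.1,0,0,-35,255],[0.099,0.023,-0.12,0,0,-42,255],[0.099,0.023,-0.14,0,0,-49,255],[0.099,0.023,-0.17,0,0,-52,255],[0.099,0.023,-0.196,0,0,-52,255],[0.099,0.023,-0.196,0,0,-52,255]]]'
python3 - <<'E'
import numpy as np
from h import bot
print(bot.get_obs()['joint_pos'].round(4))
for k,s in enumerate([(38,4),(78,4),(118,4)]):
  p0=np.radians(s[0]); 
  for i in range(1,11):
    p=np.radians(s[0]+s[1]*i); print((125*np.array([np.cos(p)-np.cos(p0),np.sin(p)-np.sin(p0)])).round(1), s[1]*i)
E
```

```text
clock: 1.45
eef_pos: [0.6529, -0.0744, 0.0956]
tool_rot: [0.945, 0.327, -0.007, -0.003]
ft_force: [-1.1, 1.0, -1.5]
grip_width: 0.0001
[-1.1370e-01  6.4870e-01  2.5880e-01  1.1958e+00  5.0000e-04  2.3625e+00]
[-5.6  6.7] 4
[-11.7  13. ] 8
[-18.2  18.8] 12
[-25.   24.2] 16
[-32.3  29. ] 20
[-39.8  33.4] 24
[-47.7  37.2] 28
[-55.7  40.5] 32
[-64.   43.2] 36
[-72.5  45.3] 40
[-8.6  1.5] 4
[-17.3   2.4] 8
[-26.    2.7] 12
[-34.7   2.4] 16
[-43.4   1.5] 20
[-52.   0.] 24
[-60.4  -2.1] 28
[-68.7  -4.8] 32
[-76.8  -8.1] 36
[-84.7 -11.9] 40
[-7.6 -4.4] 4
[-14.8  -9.2] 8
[-21.7 -14.6] 12
[-28.1 -20.5] 16
[-34.2 -26.7] 20
[-39.8 -33.4] 24
[-44.9 -40.5] 28
[-49.6 -47.9] 32
[-53.7 -55.6] 36
[-57.2 -63.5] 40
```

```bash
python3 -m jog '[[[0,0,0.008,0,0,0,255],[0.002,0,0.008,0,0,0,255],[0.002,0,0.008,0,0,0,255]]]'
python3 -m jog '[[[-0.006,0.007,0,0,0,4,255],[-0.012,0.013,0,0,0,8,255],[-0.018,0.019,0,0,0,12,255],[-0.025,0.024,0,0,0,16,255],[-0.032,0.029,0,0,0,20,255],[-0.04,0.033,0,0,0,24,255],[-0.048,0.037,0,0,0,28,255],[-0.056,0.04,0,0,0,32,255],[-0.064,0.043,0,0,0,36,255],[-0.0725,0.045,0,0,0,40,255]]]'
python3 - <<'E'
from h import *
im,K,T=snap('scene','s2.png')
cv2.imwrite('pics/s2c.png',cv2.resize(im[130:260,130:290],(640,520),interpolation=cv2.INTER_CUBIC))
E
```

```text
clock: 1.7
eef_pos: [0.6633, -0.0766, 0.115]
tool_rot: [0.945, 0.326, 0.003, 0.001]
ft_force: [0.1, -0.2, 0.6]
grip_width: 0.0002
clock: 2.53
eef_pos: [0.5936, -0.0317, 0.1152]
tool_rot: [0.776, 0.631, 0.005, 0.004]
ft_force: [8.1, 1.2, -0.8]
grip_width: -0.0001
```

View pics/s2c.png

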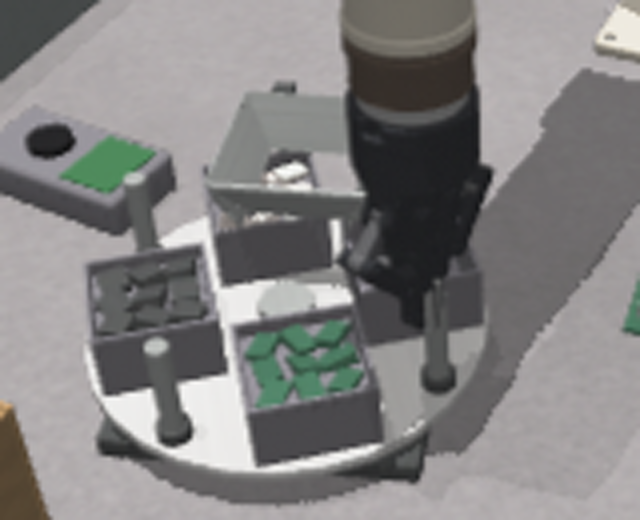

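```bash
python3 - <<'E'
from h import *
S=np.load('scene0.npz');K,T=S['K'],S['T']
c=np.array([.56,-.156])
for u,v in [(437,285),(158,347),(135,180)]:
  p=ray(K,T,130+u/4,130+v/4,.116)[:2]; d=p-c; print(p.round(3),np.linalg.norm(d).round(3),np.degrees(np.arctan2(d[1],d[0])).round(1))
e=bot.get_obs()['eef_pos']; print((proj(K,T,e+[0,0,-.008])-130)*4, e, bot.get_obs()['ft_force'])
E
```

```text
[ 0.565 -0.034] 0.122 87.4
[ 0.683 -0.169] 0.124 -6.1
[ 0.545 -0.277] 0.122 -97.2
[424.57808726 321.45885967] [ 0.59112988 -0.03135309  0.11503271] [0.94150323 1.66724642 1.10943402]
```

```bash
python3 -m jog '[[[-0.009,0.0015,-0.003,0,0,4,255],[-0.017,0.0025,-0.006,0,0,8,255],[-0.026,0.0025,-0.008,0,0,12,255],[-0.035,0.0025,-0.008,0,0,16,255],[-0.043,0.0015,-0.008,0,0,20,255],[-0.052,0,-0.008,0,0,24,255],[-0.060,-0.002,-0.008,0,0,28,255],[-0.069,-0.005,-0.008,0,0,32,255],[-0.077,-0.008,-0.008,0,0,36,255],[-0.085,-0.012,-0.008,0,0,40,255]]]'
python3 -m jog '[[[-0.0075,-0.0045,0,0,0,4,255],[-0.015,-0.009,0,0,0,8,255],[-0.0215,-0.0145,0,0,0,12,255],[-0.028,-0.0205,0,0,0,16,255],[-0.033,-0.0245,0,0,0,18,255],[-0.033,-0.0245,0,0,0,18,255]]]'
python3 - <<'E'
from h import *
im,K,T=snap('scene','s3.png')
print(bot.get_obs()['joint_pos'].round(4),bot.get_obs()['eef_pos'])
cv2.imwrite('pics/s3c.png',cv2.resize(im[130:260,130:290],(640,520),interpolation=cv2.INTER_CUBIC))
E
```

```text
clock: 3.42
eef_pos: [0.5044, -0.0441, 0.1053]
tool_rot: [0.514, 0.858, 0.001, 0.002]
ft_force: [-1.3, 0.0, -0.6]
grip_width: -0.0
clock: 3.92
eef_pos: [0.4707, -0.0693, 0.105]
tool_rot: [0.375, 0.927, 0.0, 0.001]
ft_force: [-0.5, -0.1, 0.8]
grip_width: -0.0002
[-1.452e-01  2.983e-01 -2.894e-01  9.802e-01  1.000e-04  6.252e-01] [ 0.4713108  -0.06891645  0.10496127]
```

View pics/s3c.png

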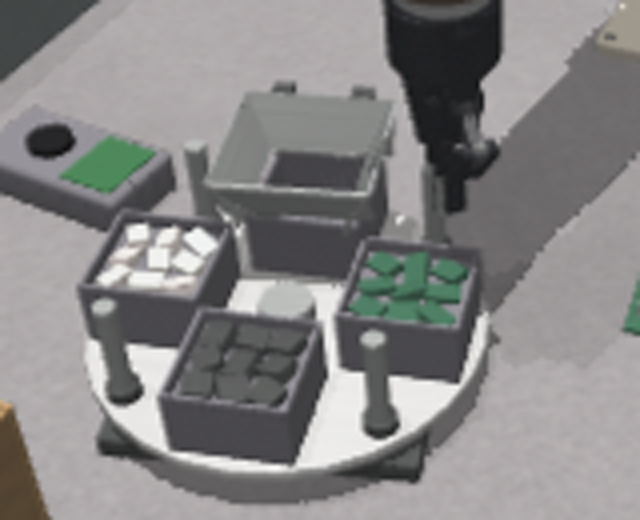

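```bash
python3 - <<'E'
from h import *
a=cv2.imread('pics/scene0.png'); b=cv2.imread('pics/s3.png')
S=np.load('scene0.npz');K,T=S['K'],S['T']; c=np.array([.56,-.156])
for q in (-6,-4,-2,0,2,4):
  print(q,[((proj(K,T,[*(c+.125*np.array([np.cos(np.radians(60.7+q+k)),np.sin(np.radians(60.7+q+k))])),.116])-130)*4).round(0) for k in (0,-90)])
for (x0,x1,y0,y1) in [(217,232,209,238),(150,168,202,232)]:
  t=b[y0:y1,x0:x1]; r=cv2.matchTemplate(a[y0-12:y1+12,x0-12:x1+12],t,cv2.TM_CCOEFF_NORMED); _,v,_,l=cv2.minMaxLoc(r); print('shift scene0 rel s3',l[0]-12,l[1]-12,round(v,3))
E
```

```text
-6 [array([363., 343.]), array([ 97., 301.])]
-4 [array([369., 341.]), array([100., 305.])]
-2 [array([375., 338.]), array([103., 309.])]
0 [array([381., 335.]), array([106., 313.])]
2 [array([386., 332.]), array([109., 316.])]
4 [array([392., 329.]), array([112., 320.])]
shift scene0 rel s3 2 -1 0.988
shift scene0 rel s3 1 1 0.956
```

```bash
python3 -m jog '[[[-0.0025,-0.0025,0,0,0,1.5,255],[-0.005,-0.005,0,0,0,3,255],[-0.0065,-0.0075,0,0,0,4.5,255],[-0.0065,-0.0075,0,0,0,4.5,255],[-0.0065,-0.0075,0,0,0,4.5,255]]]'
python3 -m jog '[[[0.01,0.01,0,0,0,0,255],[0.03,0.03,0.02,0,0,0,200],[0.04,0.06,0.06,0,0,0,100],[0.05,0.09,0.09,0,0,7,0],[0.05,0.12,0.11,0,0,14,0],[0.05,0.12,0.11,0,0,14,0]]]'
python3 - <<'E'
from h import *
a=cv2.imread('pics/scene0.png'); b,K,T=snap('scene','s4.png')
for (x0,x1,y0,y1) in [(217,232,209,238),(150,168,202,232)]:
  t=b[y0:y1,x0:x1]; r=cv2.matchTemplate(a[y0-12:y1+12,x0-12:x1+12],t,cv2.TM_CCOEFF_NORMED); _,v,_,l=cv2.minMaxLoc(r); print('shift',l[0]-12,l[1]-12,round(v,3))
print(bot.get_obs()['joint_pos'].round(4),bot.get_obs()['eef_pos'],bot.get_obs()['tool_rot'])
E
```

```text
clock: 4.38
eef_pos: [0.4649, -0.0759, 0.1041]
tool_rot: [0.339, 0.941, 0.0, 0.001]
ft_force: [0.2, 0.4, -0.4]
grip_width: -0.0002
clock: 4.88
eef_pos: [0.5181, 0.0495, 0.2188]
tool_rot: [0.217, 0.976, 0.003, 0.005]
ft_force: [0.8, 0.1, 0.5]
grip_width: 0.0605
shift -1 0 0.969
shift 0 0 0.909
[9.2200e-02 2.8290e-01 3.1000e-03 1.2827e+00 1.2000e-03 5.3300e-01] [0.51716207 0.04815587 0.21708949] [0.21861785 0.97580155 0.001837   0.00376626]
```

```bash
python3 - <<'E'
import numpy as np
D=[((0.2412,.0040,1.3352),(.49952,0,.23862)),
((.36979,.33911,1.53813),(.56132,-.10214,.29975)),
((.6487,.2588,1.1958),(.6529,-.0744,.0956)),
((.2983,-.2894,.9802),(.4713,-.0689,.10496)),
((.2829,.0031,1.2827),(.51716,.04816,.21709))]
A=[];b=[]
for (j2,j3,j4),(x,y,z) in D:
  f=j2-j3; r=np.hypot(x,y); print(j2-j3+j4)
  A+= [[1,np.sin(j2),np.cos(f),np.sin(f),0],[0,np.cos(j2),-np.sin(f),np.cos(f),1]]; b+=[r,z]
s,res,rk,sv=np.linalg.lstsq(np.array(A),np.array(b),rcond=None); print(s,sv,np.array(A)@s-b)
E
```

```text
1.5724
1.56881
1.5857
1.5678999999999998
1.5625
[ 0.00505188  0.47698524  0.39233347  0.00666042 -0.13958988] [3.85067905 3.149079   0.35505101 0.28861996 0.21496433] [ 2.38152393e-03 -7.49750984e-04 -7.40364223e-04  2.50977306e-05
  1.51689037e-03  1.94147016e-03 -8.73995765e-04 -6.15241602e-04
 -2.28405431e-03 -6.01575303e-04]
```

```bash
cat >> h.py <<'E'
from scipy.spatial.transform import Rotation as R
def dirz(az): a=np.radians(az); return np.array([np.cos(a),np.sin(a),0])
def toolR(lip_az, beta):   # tool z tilted beta deg from down TOWARDS lip side; jaw y at lip_az+90
    z=np.sin(np.radians(beta))*dirz(lip_az)-np.array([0,0,np.cos(np.radians(beta))]); y=dirz(lip_az+90)
    return R.from_matrix(np.c_[np.cross(y,z),y,z])
def go(pos,Rt):
    o=bot.get_obs(); print('shift',(np.asarray(pos)-o['eef_pos']).round(4),'rotvec',(Rt*R.from_quat(o['tool_rot']).inv()).as_rotvec(degrees=True).round(1), 'J',o['joint_pos'].round(3))
E
python3 - <<'E'
from h import *
go([.493,.217,.13],toolR(13.5,40))
E
```

```text
shift [-0.0242  0.1688 -0.0871] rotvec [ -4.4 -40.1  37.1] J [9.200e-02 2.830e-01 3.000e-03 1.283e+00 1.000e-03 5.330e-01]
```

```bash
python3 -m jog '[[[-0.003,0.021,0,-0.5,-5,4.6,0],[-0.006,0.042,0,-1.1,-10,9.3,0],[-0.009,0.063,0,-1.6,-15,13.9,0],[-0.012,0.084,-0.01,-2.2,-20,18.5,0],[-0.015,0.105,-0.02,-2.7,-25,23.2,0],[-0.018,0.126,-0.03,-3.3,-30,27.8,0],[-0.021,0.147,-0.045,-3.8,-35,32.5,0],[-0.024,0.169,-0.06,-4.4,-40,37,0],[-0.024,0.169,-0.06,-4.4,-40,37,0],[-0.024,0.169,-0.06,-4.4,-40,37,0]]]'
python3 - <<'E'
from h import *
im,K,T=snap('wrist','w2.png'); np.savez('w2.npz',K=K,T=T); print(T.round(3).tolist())
go([.493,.217,.115],toolR(13.5,40)); print(bot.get_obs()['eef_pos'])
E
```

```text
clock: 5.77
eef_pos: [0.4866, 0.2118, 0.1494]
tool_rot: [-0.107, 0.936, 0.037, 0.332]
ft_force: [0.1, 0.2, 0.7]
grip_width: 0.0855
[[-0.226, 0.572, 0.788, 0.355], [0.974, 0.135, 0.182, 0.18], [-0.002, 0.809, -0.588, 0.212], [0.0, 0.0, 0.0, 1.0]]
shift [ 0.0037  0.0045 -0.0372] rotvec [ 0.2 -0.7  0.5] J [ 0.508  0.017 -0.777  0.111 -0.177  0.22 ]
[0.4892889  0.21247264 0.15216627]
```

View pics/w2.png

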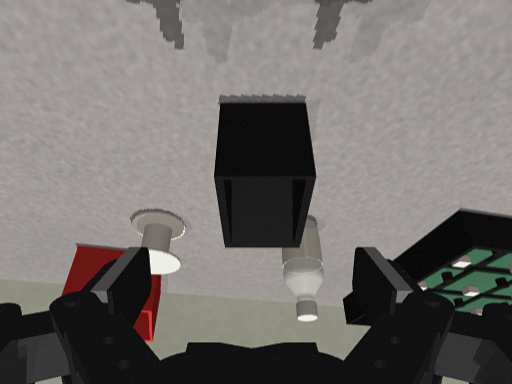

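Wrist view: the tub's back wall spans (215–315, 102–177) and the far lip is at v≈247. The fingers sit at (130,275) and (375,275) on both sides, and the tub is roughly centred between them.

```bash
python3 - <<'E'
from h import *
S=np.load('w2.npz');K,T=S['K'],S['T']
P={n:ray(K,T,u,v,z) for n,u,v,z in [('rb1',215,177,.074),('rb2',315,177,.074),('fb1',220,102,0),('fb2',306,102,0),('l1',224,247,.074),('l2',301,247,.074)]}
for k,p in P.items(): print(k,p.round(4))
bk=(P['rb1']+P['rb2']+P['fb1']+P['fb2'])[:2]/4; lp=(P['l1']+P['l2'])[:2]/2; d=lp-bk; az=np.degrees(np.arctan2(d[1],d[0]))
w=(P['rb2']-P['rb1']+P['fb2']-P['fb1'])[:2]
print('back',bk,'lip',lp,'len',np.linalg.norm(d),'az',az,'az from back',np.degrees(np.arctan2(w[1],w[0]))-90, [np.linalg.norm(P[a]-P[b]) for a,b in (('rb1','rb2'),('fb1','fb2'),('l1','l2'))])
D=[((0.2412,.0040,1.3352),0)]
o=bot.get_obs(); j=o['joint_pos']; f=j[1]-j[2]; a,A,B,C,h=[.00505,.47699,.39233,.00666,-.13959]
W=np.array([np.cos(j[0]),np.sin(j[0]),0])*(a+A*np.sin(j[1])+B*np.cos(f)+C*np.sin(f)); W[2]=A*np.cos(j[1])-B*np.sin(f)+C*np.cos(f)
e=o['eef_pos']; tz=R.from_quat(o['tool_rot']).as_matrix()[:,2]; print('W-h',W,'Lt by r',(e-W)[:2]@tz[:2]/(tz[:2]@tz[:2]),'e-W',e-W,tz)
E
```

```text
rb1 [0.5241 0.1953 0.074 ]
rb2 [0.5094 0.2579 0.074 ]
fb1 [0.5236 0.1942 0.    ]
fb2 [0.5085 0.2587 0.    ]
l1 [0.6181 0.2165 0.074 ]
l2 [0.6027 0.282  0.074 ]
back [0.51642107 0.22652261] lip [0.61039721 0.24928092] len 0.09669258627002351 az 13.613296152336046 az from back 13.185144583003364 [np.float64(0.06429028336057108), np.float64(0.06623835369630261), np.float64(0.06729589203044978)]
W-h [0.25591553 0.14235139 0.20189699] Lt by r 0.38382536975785686 e-W [ 0.23337337  0.07012125 -0.04973072] [ 0.6174654   0.14146052 -0.77377349]
```

```bash
python3 -m jog '[[[-0.002,0.004,-0.015,0,-0.7,0.5,0],[-0.003,0.007,-0.03,0,-0.7,0.5,0],[-0.003,0.007,-0.03,0,-0.7,0.5,0],[-0.003,0.007,-0.03,0,-0.7,0.5,0]]]'
python3 - <<'E'
from h import *
print(bot.get_obs()['eef_pos'])
go([.555,.2358,.038],toolR(13.4,40)); 
E
```

```text
clock: 6.15
eef_pos: [0.4887, 0.2197, 0.1242]
tool_rot: [-0.11, 0.933, 0.039, 0.341]
ft_force: [0.2, 0.3, 0.0]
grip_width: 0.0854
[0.48867592 0.21974584 0.12415336]
shift [ 0.0663  0.0161 -0.0862] rotvec [ 0.1  0.2 -0. ] J [ 0.527  0.081 -0.828 -0.017 -0.19   0.224]
```

```bash
python3 -m jog '[[[0.013,0.003,-0.017,0,0,0,0],[0.026,0.0065,-0.034,0,0,0,0],[0.039,0.0095,-0.051,0,0,0,0],[0.052,0.0125,-0.068,0,0,0,0],[0.06,0.0145,-0.078,0,0,0,0],[0.066,0.016,-0.085,0,0,0,0],[0.066,0.016,-0.085,0,0,0,0],[0.066,0.016,-0.085,0,0,0,0]]]'
python3 -m jog '[[[0,0,0,0,0,0,255],[0,0,0,0,0,0,255],[0,0,0,0,0,0,255],[0,0,0,0,0,0,255],[0,0,0,0,0,0,255],[0,0,0,0,0,0,255]]]'
python3 - <<'E'
from h import *
im,K,T=snap('scene','s5.png'); im2,_,_=snap('wrist','w3.png')
cv2.imwrite('pics/s5c.png',np.hstack([cv2.resize(im[170:290,290:390],(400,480),interpolation=cv2.INTER_CUBIC),cv2.resize(im2,(400,480))]))
go([.555,.2358,.038],toolR(13.4,40)); 
E
```

```text
clock: 6.82
eef_pos: [0.5542, 0.2359, 0.0391]
tool_rot: [-0.111, 0.932, 0.039, 0.342]
ft_force: [0.2, 0.3, 0.4]
grip_width: 0.0856
clock: 7.32
eef_pos: [0.5532, 0.2361, 0.0396]
tool_rot: [-0.111, 0.932, 0.039, 0.342]
ft_force: [-3.9, -2.8, 7.4]
grip_width: 0.0655
shift [ 0.0018 -0.0003 -0.0016] rotvec [ 0.1  0.3 -0.1] J [ 0.482  0.384 -0.772 -0.273 -0.161  0.187]
```

View pics/s5c.png

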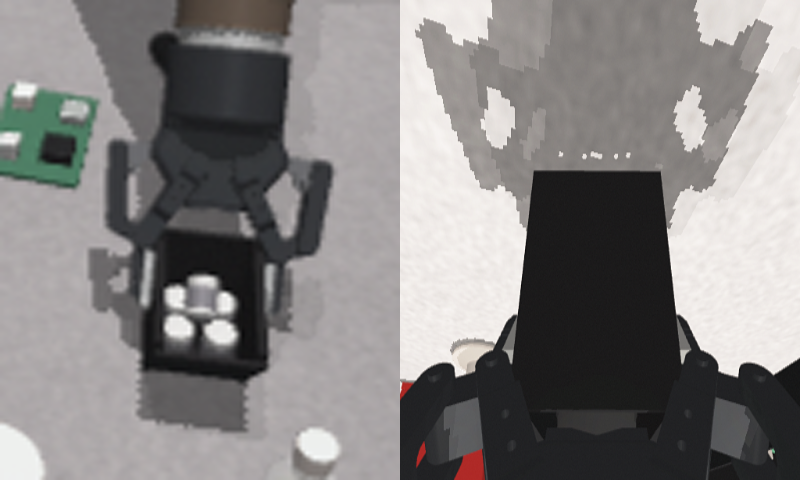

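The tub is gripped at 65.5 mm, upright, with five cans inside. I'll lift it and compute the carrying waypoints.

```bash
cat >> h.py <<'E'
from scipy.spatial.transform import Slerp
H=np.array([.473,-.180]); U=dirz(-74.3)[:2]
def plan(p0,R0,p1,R1,n):   # rows relative to p0,R0
    s=Slerp([0,1],R.concatenate([R0,R1]))
    for t in np.linspace(0,1,n+1)[1:]:
        print((np.asarray(p1)-p0).__mul__(t).round(4).tolist(),(s(t)*R0.inv()).as_rotvec(degrees=True).round(1).tolist())
def tcp(th,d,lipz,off=(-.0633,.0344)):  # tcp for tub tilt th with the lip at H+d*U, height lipz
    c,s=np.cos(np.radians(th)),np.sin(np.radians(th)); x=off[0]*c-off[1]*s; z=off[0]*s+off[1]*c
    return np.r_[H+(d-x)*U,lipz-z]
E
python3 -m jog '[[[0,0,0.01,0,0,0,255],[0,0,0.035,0,0,0,255],[0,0,0.065,0,0,0,255],[0,0,0.1,0,0,0,255],[0,0,0.135,0,0,0,255],[0,0,0.155,0,0,0,255],[0,0,0.16,0,0,0,255],[0,0,0.16,0,0,0,255]]]'
python3 - <<'E'
from h import *
o=bot.get_obs(); p0=o['eef_pos']; R0=R.from_quat(o['tool_rot']); print(p0,o['joint_pos'].round(2))
Rm=toolR(60,30); 
p2=tcp(20,.012,.21); print('p2',p2); pm=(p0+p2)/2+[.0,0,.005]
plan(p0,R0,pm,Rm,9); print(); plan(pm,Rm,p2,toolR(105.7,20),9)
E
```

```text
clock: 8.08
eef_pos: [0.5536, 0.2365, 0.2007]
tool_rot: [-0.111, 0.932, 0.04, 0.343]
ft_force: [-0.2, 0.4, -0.5]
grip_width: 0.0649
[0.5535638  0.23648803 0.2006547 ] [ 0.48  0.07 -0.58  0.24 -0.16  0.19]
p2 [ 0.49552696 -0.2601422   0.19932445]
[-0.0032, -0.0276, 0.0005] [-0.7, 1.0, 5.1]
[-0.0064, -0.0552, 0.001] [-1.4, 1.9, 10.3]
[-0.0097, -0.0828, 0.0014] [-2.1, 2.9, 15.4]
[-0.0129, -0.1104, 0.0019] [-2.8, 3.8, 20.6]
[-0.0161, -0.138, 0.0024] [-3.5, 4.8, 25.7]
[-0.0193, -0.1655, 0.0029] [-4.2, 5.8, 30.9]
[-0.0226, -0.1931, 0.0034] [-4.9, 6.7, 36.0]
[-0.0258, -0.2207, 0.0039] [-5.6, 7.7, 41.1]
[-0.029, -0.2483, 0.0043] [-6.3, 8.6, 46.3]

[-0.0032, -0.0276, -0.0006] [-1.1, 0.1, 5.1]
[-0.0064, -0.0552, -0.0013] [-2.3, 0.3, 10.1]
[-0.0097, -0.0828, -0.0019] [-3.4, 0.4, 15.2]
[-0.0129, -0.1104, -0.0025] [-4.5, 0.6, 20.3]
[-0.0161, -0.138, -0.0031] [-5.7, 0.7, 25.3]
[-0.0193, -0.1655, -0.0038] [-6.8, 0.9, 30.4]
[-0.0226, -0.1931, -0.0044] [-7.9, 1.0, 35.5]
[-0.0258, -0.2207, -0.005] [-9.1, 1.1, 40.5]
[-0.029, -0.2483, -0.0057] [-10.2, 1.3, 45.6]
```

```bash
python3 -m jog '[[[-0.0015,-0.013,0.002,-0.3,0.5,2.5,255],[-0.005,-0.04,0.005,-1,1.4,7.5,255],[-0.008,-0.068,0.005,-1.8,2.4,13,255],[-0.011,-0.096,0.005,-2.5,3.3,18,255],[-0.0145,-0.124,0.005,-3.2,4.3,23,255],[-0.018,-0.152,0.005,-3.9,5.3,28,255],[-0.021,-0.179,0.005,-4.6,6.2,33.5,255],[-0.024,-0.207,0.005,-5.3,7.2,38.5,255],[-0.0275,-0.235,0.005,-6,8.1,43.5,255],[-0.029,-0.248,0.005,-6.3,8.6,46.3,255]]]'
python3 - <<'E'
from h import *
o=bot.get_obs(); p0=o['eef_pos']; R0=R.from_quat(o['tool_rot']); print(p0,o['joint_pos'].round(2))
plan(p0,R0,tcp(20,.012,.21),toolR(105.7,20),9)
E
```

```text
clock: 8.92
eef_pos: [0.5229, -0.0151, 0.2002]
tool_rot: [-0.483, 0.837, 0.129, 0.221]
ft_force: [1.1, 0.5, -1.5]
grip_width: 0.0655
[ 0.52291334 -0.01513343  0.20021949] [-0.31  0.22 -0.24  1.    0.5  -1.32]
[-0.003, -0.0272, -0.0001] [-1.1, 0.1, 5.1]
[-0.0061, -0.0544, -0.0002] [-2.2, 0.2, 10.1]
[-0.0091, -0.0817, -0.0003] [-3.3, 0.3, 15.2]
[-0.0122, -0.1089, -0.0004] [-4.4, 0.5, 20.3]
[-0.0152, -0.1361, -0.0005] [-5.5, 0.6, 25.3]
[-0.0183, -0.1633, -0.0006] [-6.6, 0.7, 30.4]
[-0.0213, -0.1906, -0.0007] [-7.7, 0.8, 35.5]
[-0.0243, -0.2178, -0.0008] [-8.8, 0.9, 40.5]
[-0.0274, -0.245, -0.0009] [-9.9, 1.0, 45.6]
```

```bash
python3 -m jog '[[[-0.003,-0.027,0.002,-1.1,0.1,5.1,255],[-0.006,-0.054,0.004,-2.2,0.2,10,255],[-0.009,-0.082,0.004,-3.3,0.3,15,255],[-0.012,-0.109,0.004,-4.4,0.5,20.3,255],[-0.015,-0.136,0.004,-5.5,0.6,25.3,255],[-0.018,-0.163,0.004,-6.6,0.7,30.4,255],[-0.021,-0.19,0.004,-7.7,0.8,35.5,255],[-0.024,-0.217,0.004,-8.8,0.9,40.5,255],[-0.027,-0.24,0.004,-9.9,1,45.6,255],[-0.027,-0.245,0.004,-9.9,1,45.6,255]]]'
python3 -m jog '[[[0,0,0,0,0,0,255],[0,0,0,0,0,0,255],[0,0,0,0,0,0,255]]]'
python3 - <<'E'
from h import *
o=bot.get_obs(); p0=o['eef_pos']; R0=R.from_quat(o['tool_rot']); print(p0,o['joint_pos'].round(2))
go(tcp(20,.012,.21),toolR(105.7,20))
prev=None
pl,Rl=p0,R0
for th,lz in [(30,.2),(40,.185),(50,.165),(58,.15),(64,.142),(70,.135),(80,.126),(90,.122),(100,.12)]:
    p=tcp(th,.012,lz); Rt=toolR(105.7,40-th); print(th,(p-pl).round(4),(Rt*Rl.inv()).as_rotvec(degrees=True).round(1),p.round(3)); pl,Rl=p,Rt
im,K,T=snap('scene','s6.png'); im2,_,_=snap('side','d6.png')
cv2.imwrite('pics/s6c.png',np.hstack([cv2.resize(im[110:260,130:270],(400,430),interpolation=cv2.INTER_CUBIC),cv2.resize(im2[110:290,230:400],(400,430),interpolation=cv2.INTER_CUBIC)]))
E
```

```text
clock: 9.75
eef_pos: [0.4965, -0.2592, 0.2033]
tool_rot: [0.785, -0.594, -0.14, -0.107]
ft_force: [0.3, 0.4, -1.0]
grip_width: 0.0652
clock: 10.0
eef_pos: [0.4965, -0.2557, 0.2062]
tool_rot: [0.785, -0.594, -0.139, -0.108]
ft_force: [-0.3, 0.5, -1.8]
grip_width: 0.0652
[ 0.49648151 -0.25567522  0.20623875] [-0.6   0.59  0.39  1.64  0.23 -2.47]
shift [-0.001  -0.0045 -0.0069] rotvec [-0.3  0.2 -0. ] J [-0.596  0.589  0.389  1.644  0.228 -2.473]
30 [-0.0007 -0.0052 -0.0044] [-10.   -2.5  -0.1] [ 0.496 -0.261  0.202]
40 [-0.0004  0.0014 -0.0025] [-9.6 -2.7 -0. ] [ 0.495 -0.26   0.199]
50 [-0.001   0.0034 -0.008 ] [-9.6 -2.7  0. ] [ 0.494 -0.256  0.191]
58 [-0.0012  0.0042 -0.0059] [-7.7 -2.2  0. ] [ 0.493 -0.252  0.185]
64 [-0.0011  0.0039 -0.0016] [-5.8 -1.6  0. ] [ 0.492 -0.248  0.184]
70 [-0.0013  0.0045 -0.0011] [-5.8 -1.6 -0. ] [ 0.491 -0.244  0.183]
80 [-0.0025  0.0088 -0.0004] [-9.6 -2.7  0. ] [ 0.488 -0.235  0.182]
90 [-0.0028  0.0101  0.0029] [-9.6 -2.7  0. ] [ 0.486 -0.225  0.185]
100 [-0.0031  0.0111  0.003 ] [-9.6 -2.7 -0. ] [ 0.482 -0.214  0.188]
```

View pics/s6c.png

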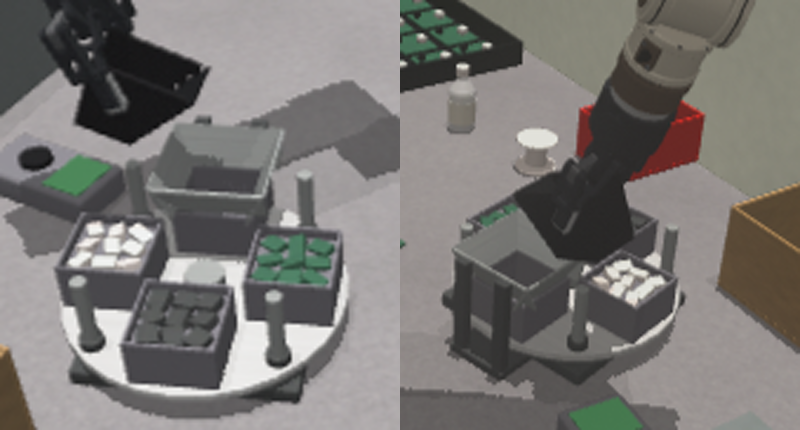

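The turret is still home with the empty pocket under the hopper. The tub is held at its -y side with the lip towards the opening. Starting the tilt.

```bash
python3 -m jog '[[[0,-0.003,-0.002,-4.8,-1.4,0,255],[-0.001,-0.005,-0.004,-9.6,-2.7,0,255],[-0.001,-0.005,-0.006,-14.4,-4,0,255],[-0.001,-0.004,-0.007,-19.3,-5.4,0,255],[-0.0015,-0.002,-0.011,-24,-6.8,0,255],[-0.002,0,-0.015,-28.9,-8.1,0,255],[-0.0025,0.002,-0.018,-32.7,-9.2,0,255],[-0.003,0.004,-0.021,-36.6,-10.3,0,255],[-0.003,0.004,-0.021,-36.6,-10.3,0,255]]]'
python3 - <<'E'
from h import *
go(tcp(58,.012,.15),toolR(105.7,-18))
E
```

```text
clock: 10.85
eef_pos: [0.4916, -0.2491, 0.185]
tool_rot: [0.79, -0.593, 0.124, 0.092]
ft_force: [-2.1, 0.7, -2.2]
grip_width: 0.0651
shift [ 0.0017 -0.0029  0.0005] rotvec [-0.3  0.1 -0.5] J [-0.336  0.235 -0.191  0.96  -0.25  -2.212]
```

```bash
python3 -m jog '[[[0,0,0,-2,-0.6,0,255],[0,0.001,-0.001,-4,-1.1,0,255],[-0.001,0.003,-0.0015,-6.1,-1.7,0,255],[-0.001,0.005,-0.002,-8.1,-2.3,0,255],[-0.002,0.006,-0.0025,-10.1,-2.8,0,255],[-0.0025,0.0085,-0.0025,-12.1,-3.4,0,255],[-0.003,0.01,-0.003,-14.1,-4,0,255],[-0.0035,0.012,-0.003,-16.2,-4.5,0,255],[-0.004,0.014,-0.003,-18.2,-5.1,0,255],[-0.005,0.016,-0.003,-20.2,-5.7,0,255]]]'
python3 -m jog '[[[0,0.002,0,-2,-0.6,0,255],[-0.001,0.004,0.001,-4,-1.1,0,255],[-0.002,0.006,0.002,-6.1,-1.7,0,255],[-0.002,0.008,0.002,-8.1,-2.3,0,255],[-0.003,0.0105,0.003,-10.1,-2.8,0,255],[-0.003,0.0125,0.003,-12.1,-3.4,0,255],[-0.004,0.015,0.004,-14.1,-4,0,255],[-0.005,0.0175,0.005,-16.2,-4.5,0,255],[-0.0055,0.02,0.0055,-18.2,-5.1,0,255],[-0.006,0.0225,0.006,-20.2,-5.7,0,255]]]'
python3 -m jog '[[[0,0,0,0,0,0,255],[0,0,0,0,0,0,255],[0,0,0,0,0,0,255],[0,0,0,0,0,0,255],[0,0,0,0,0,0,255],[0,0,0,0,0,0,255]]]'
python3 - <<'E'
from h import *
go(tcp(100,.012,.12),toolR(105.7,-60))
im,K,T=snap('scene','s7.png'); im2,_,_=snap('side','d7.png')
cv2.imwrite('pics/s7c.png',np.hstack([cv2.resize(im[110:260,130:270],(400,430),interpolation=cv2.INTER_CUBIC),cv2.resize(im2[140:280,230:360],(400,430),interpolation=cv2.INTER_CUBIC)]))
E
```

```text
clock: 11.68
eef_pos: [0.4894, -0.2367, 0.1837]
tool_rot: [0.753, -0.568, 0.267, 0.199]
ft_force: [-0.3, 0.8, -1.7]
grip_width: 0.065
clock: 12.52
eef_pos: [0.4837, -0.2142, 0.1896]
tool_rot: [0.692, -0.522, 0.399, 0.299]
ft_force: [-0.1, 0.2, -1.7]
grip_width: 0.0655
clock: 13.02
eef_pos: [0.4832, -0.2148, 0.1897]
tool_rot: [0.692, -0.522, 0.399, 0.3]
ft_force: [0.2, 0.5, 0.1]
grip_width: 0.0655
shift [-0.0007  0.0012 -0.0014] rotvec [-0.2  0.1 -0.3] J [ 0.074  0.232 -0.611  0.388 -1.009 -1.964]
```

View pics/s7c.png

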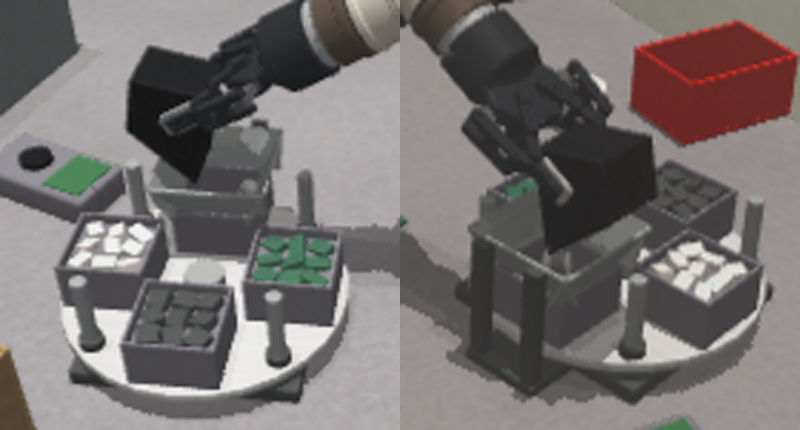

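```bash
python3 -m jog '[[[-0.001,0.005,0.001,-3.9,-1.1,0,255],[-0.0025,0.01,0.0025,-7.7,-2.2,0,255],[-0.004,0.014,0.0036,-11.6,-3.2,0,255],[-0.004,0.014,0.014,-11.6,-3.2,0,255],[-0.004,0.014,0.004,-11.6,-3.2,0,255],[-0.004,0.014,0.014,-11.6,-3.2,0,255],[-0.004,0.014,0.004,-11.6,-3.2,0,255],[-0.004,0.014,0.004,-11.6,-3.2,0,255],[-0.004,0.014,0.004,-11.6,-3.2,0,255],[-0.004,0.014,0.004,-11.6,-3.2,0,255]]]'
python3 - <<'E'
from h import *
im,K,T=snap('scene','s8.png'); a=cv2.imread('pics/s7.png'); b=cv2.imread('pics/s4.png')
print(bot.get_obs()['joint_pos'].round(2))
x0,x1,y0,y1=180,232,150,190
for n,i in (('s4',b),('s7',a),('s8',im)):
  d=cv2.absdiff(i,b)[y0:y1,x0:x1].max(2); g=cv2.cvtColor(i,cv2.COLOR_BGR2GRAY)
  print(n); 
  for r in range(152,188,2): print(' '.join('%3d'%g[r,c] for c in range(196,232,2)))
E
```

```text
clock: 13.95
eef_pos: [0.4789, -0.2006, 0.1934]
tool_rot: [0.647, -0.487, 0.469, 0.354]
ft_force: [0.4, 0.7, -0.3]
grip_width: 0.0657
[ 0.17  0.33 -0.68  0.25 -1.24 -1.91]
s4
175 101  87  85 162 175 176 178 176 175 177 117 106 109 169 178 178 177
141 141 142 136 142 143 145 144 147 147 154 115 119 102 159 171 176 178
144 144 143 143 142 141 141 140 140 140 139 139 139 138 138 139 171 177
138 139 139 138 138 138 139 139 139 140 139 140 139 139 139 130 177 179
142 141 141 140 140 139 139 140 140 139 139 139 139 139 138 137 145 179
140 140 140 140 139 139 139 139 139 139 140 139 139 138 130 158 129 177
133 139 138 139 138 138 139 139 139 139 138 138 138 139 126 159 143 177
130 137 137 137 136 135 137 136 137 137 137 137 137 128 126 131 148 177
131  83  81  83  87  90  95 106 107 119 132 129 128 122 157 111 142 177
121  68  68  68  69  69  68  68  68  68  69  70  70 124 173 172 175 176
 80  68  68  69  69  68  68  68  68  69  69  68 100 125 114 175 172 173
 65  68  69  73  71  72  69  73  69  68  69  68 117 134  88 169 174 176
123 102  99  99  72  74  69  70  70  69  70  71 122 170  64 1
[... 2268 characters left out ...]
  79  81  87  86  91 102 112  95  81  96  94 139 173
 22  23  50  67  67  67  67  67  67  67  67  67  68  89 100 168 171 172
 53  24  65  67  67  67  67  67  67  66  91  77  93  89  97 172 169 169
 63  62  67  67  67  67  67  67  67  84 124 185 110 121  85 165 171 172
120  99  94  95  67  67  67  67  68  73 106 161 101 122  58 161 172 170
 91  99 101 101 111 118 120 127 107  94  97 104 105  86  55 162 172 169
 77  76  77  76  78  78  78  78  79  78  78  79  87  72  59 158 169 173
 76  76  76  76  76  77  77  77  78  78  79  79  80  77  74 134 161 172
 74  81  85  80 107  81  92  80  78  80  81  82  78  77 106 134 135 134
 68  67  68  68  69  69  71  70  74  74  84  77  63  63 124 133 133 133
```

No can is left on the hopper wall; the bright blob there was a light patch. One bright can top is visible inside the pocket. I'll lift the tub out of the hopper and tip it back.

```bash
python3 -m jog '[[[0,0,0.03,0,0,0,255],[0,0,0.06,0,0,0,255],[0,0,0.085,6,1.7,0,255],[0,0,0.085,12.5,3.5,0,255],[0,0.01,0.085,19,5.3,0,255],[0,0.025,0.085,25,7,0,255],[0,0.045,0.085,31.5,8.8,0,255],[0,0.065,0.085,38,10.6,0,255],[0,0.085,0.085,44,12.3,0,255],[0,0.09,0.085,46,13,0,255]]]'
python3 - <<'E'
from h import *
o=bot.get_obs(); p0=o['eef_pos']; R0=R.from_quat(o['tool_rot']); print(p0,o['joint_pos'].round(2))
Rm=toolR(60,15); pm=[.52,.06,.25]
plan(p0,R0,pm,Rm,10); print(); plan(pm,Rm,[.5545,.236,.18],toolR(13.4,40),9)
E
```

```text
clock: 14.83
eef_pos: [0.4803, -0.1098, 0.2809]
tool_rot: [0.781, -0.589, 0.168, 0.122]
ft_force: [0.2, -1.2, -1.1]
grip_width: 0.0653
[ 0.48028024 -0.10984678  0.28091488] [ 0.01  0.1  -0.13  1.22 -0.4  -1.86]
[0.004, 0.017, -0.0031] [4.0, -0.4, -4.4]
[0.0079, 0.034, -0.0062] [7.9, -0.9, -8.8]
[0.0119, 0.051, -0.0093] [11.9, -1.3, -13.2]
[0.0159, 0.0679, -0.0124] [15.9, -1.8, -17.6]
[0.0199, 0.0849, -0.0155] [19.9, -2.2, -22.0]
[0.0238, 0.1019, -0.0185] [23.8, -2.7, -26.4]
[0.0278, 0.1189, -0.0216] [27.8, -3.1, -30.8]
[0.0318, 0.1359, -0.0247] [31.8, -3.6, -35.2]
[0.0357, 0.1529, -0.0278] [35.7, -4.0, -39.6]
[0.0397, 0.1698, -0.0309] [39.7, -4.5, -44.0]

[0.0038, 0.0196, -0.0078] [1.7, -2.3, -5.1]
[0.0077, 0.0391, -0.0156] [3.4, -4.6, -10.2]
[0.0115, 0.0587, -0.0233] [5.1, -6.9, -15.3]
[0.0153, 0.0782, -0.0311] [6.8, -9.2, -20.4]
[0.0192, 0.0978, -0.0389] [8.5, -11.4, -25.5]
[0.023, 0.1173, -0.0467] [10.2, -13.7, -30.6]
[0.0268, 0.1369, -0.0544] [11.9, -16.0, -35.7]
[0.0307, 0.1564, -0.0622] [13.6, -18.3, -40.7]
[0.0345, 0.176, -0.07] [15.4, -20.6, -45.8]
```

```bash
python3 -m jog '[[[0.004,0.017,-0.003,4,-0.4,-4.4,255],[0.008,0.034,-0.006,8,-0.9,-8.8,255],[0.012,0.051,-0.009,12,-1.3,-13.2,255],[0.016,0.068,-0.012,16,-1.8,-17.6,255],[0.02,0.085,-0.015,20,-2.2,-22,255],[0.024,0.102,-0.018,24,-2.7,-26.4,255],[0.028,0.119,-0.022,28,-3.1,-31,255],[0.032,0.136,-0.025,32,-3.6,-35,255],[0.036,0.153,-0.028,36,-4,-39.6,255],[0.04,0.17,-0.031,39.7,-4.5,-44,255]]]'
python3 -m jog '[[[0.004,0.02,-0.008,1.7,-2.3,-5,255],[0.008,0.039,-0.016,3.4,-4.6,-10,255],[0.0115,0.059,-0.023,5.1,-6.9,-15.3,255],[0.015,0.078,-0.031,6.8,-9.2,-20.4,255],[0.019,0.098,-0.039,8.5,-11.4,-25.5,255],[0.023,0.117,-0.047,10.2,-13.7,-30.6,255],[0.027,0.137,-0.054,11.9,-16,-35.7,255],[0.031,0.156,-0.062,13.6,-18.3,-40.7,255],[0.0345,0.176,-0.07,15.4,-20.6,-45.8,255],[0.0345,0.176,-0.07,15.4,-20.6,-45.8,255]]]'
python3 -m jog '[[[0,0,0,0,0,0,255],[0,0,0,0,0,0,255],[0,0,0,0,0,0,255]]]'
python3 - <<'E'
from h import *
print(bot.get_obs()['eef_pos'])
go([.5545,.236,.0405],toolR(13.4,40))
im,K,T=snap('scene','s9.png')
# bright pixels inside the tub (cans) now vs when it was full
S=np.load('scene0.npz')
E
```

```text
clock: 15.67
eef_pos: [0.5193, 0.0597, 0.2474]
tool_rot: [-0.495, 0.859, 0.067, 0.112]
ft_force: [0.5, 0.3, -1.3]
grip_width: 0.0654
clock: 16.5
eef_pos: [0.5503, 0.2384, 0.1741]
tool_rot: [-0.114, 0.934, 0.042, 0.337]
ft_force: [-1.0, 0.4, -1.1]
grip_width: 0.0651
clock: 16.75
eef_pos: [0.5543, 0.2347, 0.1783]
tool_rot: [-0.111, 0.933, 0.041, 0.339]
ft_force: [-0.3, 0.0, -0.6]
grip_width: 0.0656
[0.55429059 0.23474383 0.17831192]
shift [ 0.0002  0.0013 -0.1378] rotvec [-0.  -0.1 -0.2] J [ 0.474  0.099 -0.607  0.181 -0.15   0.183]
```

```bash
python3 -m jog '[[[0,0.001,-0.02,0,0,0,255],[0,0.001,-0.05,0,0,0,255],[0,0.001,-0.08,0,0,0,255],[0,0.001,-0.105,0,0,0,255],[0,0.001,-0.125,0,0,0,255],[0,0.001,-0.132,0,0,0,255],[0,0.001,-0.135,0,0,0,255],[0,0.001,-0.135,0,0,0,255],[0,0.001,-0.135,0,0,0,255]]]'
python3 -m jog '[[[0,0,-0.002,0,0,0,255],[0,0,-0.003,0,0,0,255],[0,0,-0.003,0,0,0,255],[0,0,-0.003,0,0,0,255]]]'
python3 - <<'E'
from h import *
im,K,T=snap('scene','s10.png'); a=cv2.imread('pics/s5.png')
for n,i in (('full',a),('now',im)):
  g=cv2.cvtColor(i,cv2.COLOR_BGR2GRAY)[230:262,326:356]; print(n,(g>120).sum(), (g>80).sum())
t=a[228:268,322:360]; r=cv2.matchTemplate(im[216:280,310:372],t,cv2.TM_CCOEFF_NORMED); _,v,_,l=cv2.minMaxLoc(r); print(l,v)
E
```

```text
clock: 17.55
eef_pos: [0.555, 0.2367, 0.044]
tool_rot: [-0.111, 0.933, 0.042, 0.34]
ft_force: [0.1, -0.6, -1.1]
grip_width: 0.0652
clock: 17.88
eef_pos: [0.5538, 0.2367, 0.04]
tool_rot: [-0.112, 0.933, 0.041, 0.339]
ft_force: [-1.0, -0.0, -0.2]
grip_width: 0.0656
full 234 301
now 26 35
(12, 12) 0.4776829183101654
```

```bash
python3 - <<'E'
from h import *
im=cv2.imread('pics/s10.png')
g=cv2.cvtColor(im,cv2.COLOR_BGR2GRAY)
for r in range(228,268,2): print(r,' '.join('%3d'%g[r,c] for c in range(322,362,2)))
E
```

```text
228  56  54  57  57  42  24  28  33  40  49  51  62  63  78  93 153  76  54  55 109
230  95  55  53  52  42  25  23  24  23  23  22  24  25  24  25  23  33  54  57  61
232 169  42  60  53  43  27  24  22  23  24  24  24  23  23  22  22  40  43  57  57
234  97  56 135 115  44  25  24  25  24  24  24  23  23  22  22  21  41  38  48  57
236  83  56 163 103  44  27  23  23  23  22  24  24  23  22  23  20  41  73 141  43
238 114  69 166  95  45  27  24  24  23  23  23  23  23  24  22  20  41 130 138  57
240  99  54 168  77  44  26  24  25  24  23  24  24  25  23  22  21  41 102 116  57
242  82  56 171  65  44  26  24  24  21  25  24  24  24  23  21  21  41 104 104  62
244  92  67 175  47  44  25  23  25  24  24  23  22  24  23  21  20  37  78 102  78
246  95  89 139  32  45  37  36  28  27  23  23  24  24  21  20  21  36  73  88  85
248  95  96  44  24  44  42  43  45  44  45  43  43  41  33  21  21  35  51  89 103
250 107  96  41  26  45  45  45  44  45  45  45  45  45  44  20  21  30  45  94  91
252 108  96  34  26  45  45  45  45  45  45  45  45  45  36  21  19  29  45 107  94
254 109  95  33  26  46  45  45  45  46  45  46  45  45  39  21  20  30  45 152 157
256 120  93  33  22  27  44  44  45  45  45  45  45  45  44  21  20  26  46 153 163
258 170 166  33  30  43  45  45  45  46  46  45  46  45  45  21  21  26  40 148 169
260 171 174  33  21  23  21  25  26  27  30  35  40  44  44  37  32  28  27 158 169
262 171 134  42  41  36  21  22  21  21  21  22  20  21  22  23  25  27  30 166 173
264 171 173  97  95  95  97  94  92  89  86  71  58  37  25  22  22 137 169 170 168
266 170 172 107  96  96  97  95  96  97  95  95  93  97  98  90 151 157 170 172 168
```

The tub reads uniformly black inside, so it is empty. Its rim is where it was originally. Releasing and retreating along the tool axis, then a look into the hopper from above.

```bash
python3 -m jog '[[[0,0,0,0,0,0,120],[0,0,0,0,0,0,60],[0,0,0,0,0,0,0],[0,0,0,0,0,0,0],[0,0,0,0,0,0,0],[0,0,0,0,0,0,0]]]'
python3 -m jog '[[[-0.006,-0.0015,0.008,0,0,0,0],[-0.018,-0.004,0.023,0,0,0,0],[-0.033,-0.008,0.042,0,0,0,0],[-0.05,-0.012,0.063,0,0,0,0],[-0.066,-0.016,0.085,0,0,0,0],[-0.085,-0.02,0.11,0,0,0,0],[-0.085,-0.03,0.14,0,0,0,0],[-0.085,-0.03,0.14,0,0,0,0]]]'
python3 - <<'E'
from h import *
o=bot.get_obs(); p0=o['eef_pos']; R0=R.from_quat(o['tool_rot']); print(p0,o['joint_pos'].round(2),o['grip_width'])
# tool down, jaw along az 75 (lip 345): camera offset then sits on tool -x/..; find where the camera ends
Mw=np.array(bot.camera_model('wrist')['T']); Tt=np.eye(4); Tt[:3,:3]=R0.as_matrix(); Tt[:3,3]=p0; C=np.linalg.inv(Tt)@Mw; print(C.round(3))
for az in (13,40,-15): print(az,toolR(az,0).as_matrix()@C[:3,3])
E
```

```text
clock: 18.43
eef_pos: [0.5535, 0.2365, 0.0392]
tool_rot: [-0.112, 0.933, 0.041, 0.338]
ft_force: [-0.2, 0.6, -0.0]
grip_width: 0.0854
clock: 19.1
eef_pos: [0.4705, 0.2072, 0.1861]
tool_rot: [-0.111, 0.932, 0.043, 0.343]
ft_force: [1.4, 0.8, 1.3]
grip_width: 0.0852
[0.47052444 0.20719299 0.18614931] [ 0.52 -0.09 -0.78  0.19 -0.18  0.21] 0.0852008446884021
[[ 0.    -0.966 -0.258  0.066]
 [ 1.     0.     0.    -0.001]
 [-0.    -0.258  0.966 -0.134]
 [ 0.     0.     0.     1.   ]]
13 [-0.06386114 -0.0157771   0.13362807]
40 [-0.04973804 -0.04304985  0.13362807]
-15 [-0.06379294  0.01605064  0.13362807]
```

```bash
python3 - <<'E'
from h import *
go([.497,-.17,.32],toolR(13.4,0))
E
python3 -m jog '[[[0,-0.03,0.03,-1.5,6.5,0,0],[0.003,-0.065,0.06,-3,13,0,0],[0.006,-0.1,0.09,-4.6,19.5,0,0],[0.01,-0.14,0.12,-6.2,26,0,0],[0.015,-0.18,0.134,-7.7,32,0,0],[0.018,-0.22,0.134,-9.3,38.9,0,0],[0.02,-0.26,0.134,-9.3,38.9,0,0],[0.023,-0.3,0.134,-9.3,38.9,0,0],[0.026,-0.34,0.134,-9.3,38.9,0,0],[0.026,-0.377,0.134,-9.3,38.9,0,0]]]'
python3 -m jog '[[[0,0,0,0,0,0,0],[0,0,0,0,0,0,0],[0,0,0,0,0,0,0]]]'
python3 - <<'E'
from h import *
go([.497,-.17,.32],toolR(13.4,0))
im,K,T=snap('wrist','w4.png'); u=proj(K,T,[.473,-.18,.06]); print(u)
p=proj(K,T,[.56,-.156,.086]); print(p)
s,_,_=snap('scene','s11.png')
x,y=np.clip(u.astype(int),[90,90],[420,292])
c=cv2.resize(im[y-90:y+90,x-90:x+90],(480,480),interpolation=cv2.INTER_CUBIC)
d=cv2.resize(s[120:300,150:400],(320,240)); e=np.zeros((240,320,3),np.uint8); e[:]=cv2.resize(im,(320,240))
cv2.imwrite('pics/final.png',np.hstack([c,np.vstack([d,e])]))
a=cv2.imread('pics/scene0.png')
for (x0,x1,y0,y1) in [(217,232,209,238),(150,168,202,232)]:
  t=s[y0:y1,x0:x1]; r=cv2.matchTemplate(a[y0-12:y1+12,x0-12:x1+12],t,cv2.TM_CCOEFF_NORMED); _,v,_,l=cv2.minMaxLoc(r); print('post shift',l[0]-12,l[1]-12,round(v,3))
E
```

```text
shift [ 0.0265 -0.3772  0.1339] rotvec [-9.7 39.3 -0.2] J [ 0.515 -0.091 -0.78   0.194 -0.176  0.215]
clock: 19.93
eef_pos: [0.4929, -0.1109, 0.3085]
tool_rot: [-0.119, 0.993, 0.002, -0.002]
ft_force: [0.9, 0.8, -0.5]
grip_width: 0.0854
clock: 20.18
eef_pos: [0.4916, -0.1089, 0.3088]
tool_rot: [-0.118, 0.993, 0.002, -0.002]
ft_force: [0.1, -0.2, -0.4]
grip_width: 0.0854
shift [ 0.0054 -0.0611  0.0112] rotvec [-0.2 -0.2 -0.1] J [-0.22   0.234  0.175  1.517  0.003 -0.456]
[193.45607835 135.41118815]
[195.86904157 219.46212609]
post shift 0 0 0.971
post shift 0 0 0.913
```

View pics/final.png

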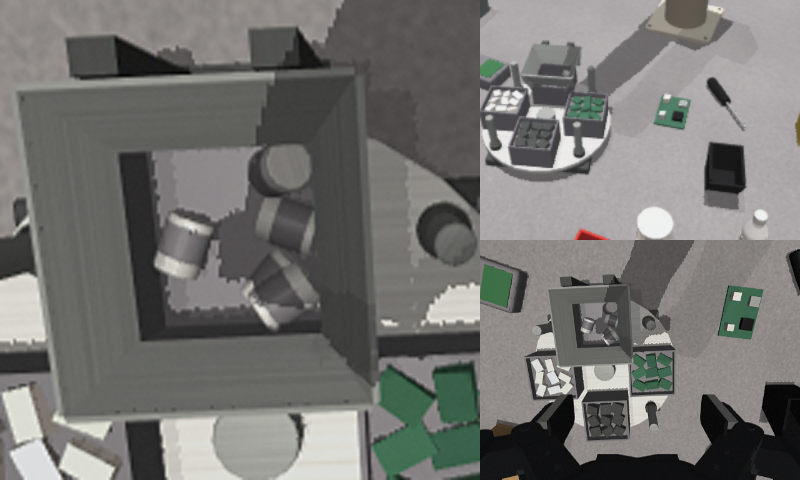

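All five cans lie in the pocket, at (280,168), (287,222), (185,243), (287,272) and (262,305). The tub stands empty and upright, the turret posts match the detent position with zero shift, and the arm is clear.

```bash
python3 -c "
from h import bot
print(bot.get_obs()['ft_force']); print(bot.job_done())"
```

```text
[0.19416714 0.11913716 1.3120421 ]
the job is handed in; nothing more can be done
None
```

The job is done and handed in at about 20 s of the 72 s allowed. I pushed the turret a quarter turn counter-clockwise by one post, with the fingers closed. I then gripped the black tub by its side walls, poured it through the hopper, and stood it back upright on its original spot.

**Turret:** After the first push it was about 2.5° short of home. A short second push took it home. At the end, two posts matched their starting images with zero pixel shift, so the turret is at a click position.

**Capacitors:** The last overhead picture shows all five in the pocket. Two of them overlap in that picture, so that pair is the least certain part of the count. The fingers never touched any of them.

**Tub:** Its inside is uniformly black in the scene camera, so it is empty, and it stands upright.

**Bystanders:** In the last picture, the spool, flux bottle, screwdriver and board looked as before. I did not measure their positions, and the meter was only partly in view.

**Force at hand-in:** The wrist force was about 1.3 N, in line with its reading error in free air, and the arm was clear of everything.

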